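# Unlock the comparator and hold its spindle half lifted

## Robot

A 6-joint arm with a two-finger parallel gripper is mounted at the origin on a cart in front of the work surface, level with it; the furniture and walls round the work are solid. World frame = base frame: x ahead of the robot, y to its left, z up, the work surface at z = 0. Lengths are in mm, angles in rad, forces in N, time in s.
With the tool pointing down it reaches from about 350 to 975 mm from the base axis. Payload 7.1 kg.
Tool frame: the origin (TCP) lies at the very end of the fingers, on their centre line; the grasp point (between the pads) lies 19 mm behind it; z points along the fingers, y is the direction in which the jaws open and shut (so a half turn about z gives the same grasp; the last joint's range is limited). The gripper opens to 88 mm and grips with 3 to 60 N. Pads are 20 mm wide; open, the fingers measure 115 mm over their backs; the gripper's body (75 mm by 178 mm) begins 61 mm behind the grasp point.
Start: joints at [1.235, 0.423, 1.63, -0, 1.089, -0.019], TCP at [194.673, 593.892, 222.675] pointing down, gripper open.
Joint ranges: [-3, 3], [-0.9, 2.11], [0.09, 2.58], [-1.31, 4.45], [0.11, 2.69], [-2.54, 2.54]. Speed limits (rad/s): [2.39, 2.39, 3.01, 3.14, 3.14, 3.14].

## Interface

Orientations are given as a rotation vector (axis times angle).
In Python, from workcell import * gives the robot as it stands.
- The arm moves only by the tool play_rows, never from a script. Its argument "plan" is text: rows parted by semicolons, each of 7 numbers parted by spaces: the finger opening in cm, from 0 to 8.78, then the shift along the tool's x, y, z in cm, then the turn, a rotation vector about the tool's x, y, z in degrees. A call has 1 to 20 rows; each row shifts and turns the commanded pose from where the row before left it, along the tool's axes as they then stand; what a row does not reach is not made up. A row lasts 1/8 s, in which the tool goes at most 62.5 mm and 10.7 degrees, less where a joint would pass 70% of its speed; a pose out of reach is approached as far as the arm can. A call is refused whole if a number of a shift passes 6.25 or a number of a turn 10.7, either way. A call with a gripper value outside its range is refused whole. The fingers move at their own pace and stop on an object; the grip force is fixed at half the most. Time passes only in rows, so rows that do not move let the fingers close. It gives the time, the measured TCP pose, the force and the opening at its end, in the units of the state.
- get_obs(): the state, without advancing time (a new reading comes with each control period).
- get_image(name): name is "scene" or "top"; returns a dict with "pixels" (384x512x3 uint8, red, green, blue), "range_z" (384x512 float32, mm along the optical axis (not along the pixel's ray), 0 where there is no reading), "fx", "fy", "cx", "cy" (pixels), "eye" and "attitude" of the camera in the world. Camera axes: x right, y down, z forward; pixel columns grow to the right and rows downward; lengths in mm; the calibration is good to about 2 mm. A picture is of the moment at which its call begins.
- close_job(): hands the job in, once; it reports no verdict.
The state is a dict: "t": time; "qpos": joint angles; "qvel": joint speeds; "joint_torque": joint torques, N m; "ee_pos": TCP position; "orientation": TCP orientation; "ft_force": force on the tool from outside, world axes, zero at the start; "moment": the same for the moment, N m; "width": finger opening in mm.
Only numpy, scipy, OpenCV 4.12 (cv2) and the standard library are available. Lean on these libraries where they do the work, as an engineer would, in place of code of your own. Each camera call takes 0.05 s, during which the arm holds its last target. There are 200 camera calls.

## Task

The bench comparator is still locked for transport: take the key from its stand, turn the slotted lock screw with it anticlockwise (from above) to its stop, so that the tongue swings out from under the lift lever, and put the key back upright in its stand. Then press the lever's round pad about half way down, so that the spindle's pointer stands between the two long lines of the scale (never down to the bottom stop), and finish while still holding it there. Leave the things lying around where they are.

Things in the scene. Friction and masses are not known exactly. Their poses are not given: they have to be found in the camera images.
- comparator: Fixed grey bench comparator: base 140 x 220 x 18 mm (x, y, z). Origin: centre of its underside, on the table. +x points away from the robot (yaw within 0.3), +y to the left. Carries the lock screw, the lift lever and, at local y -45 to -105 mm, a column with vertical spindle, pointer and scale; nothing is higher than 140 mm (170 mm with the lever fully down).
- lift_lever (a joint): Sprung lever, rad: 0 = up (rest), 0.26 = bottom stop; grows as the pad is pressed. 14 mm square bar to local +y from a pivot at local (30, -45, 80) mm, pad at 130 mm: 0.13 rad (half travel) lowers the pad 17 mm. Pad force 4 N at rest, 6.5 N half way, 9 N at the stop. Lifts the pointer 0.1 m per rad; it is between the long lines from 0.085 to 0.175 rad. Blocked by the lock tongue.
- lever_pad (a point): Centre of the upper face of the lever's round black pad, 32 mm in diameter, to be pressed from above; 90 mm above the table at rest, at local (30, 85) mm of the comparator. Axes as the comparator's, tilting with the lever.
- lock_screw (a joint): Captive lock screw, vertical axis, rad: 0 = locked (tongue straight under the lever, along the comparator's +x), 1.15 = open, at the stop; grows anticlockwise from above. Starts between 0 and 0.25. Unlocked beyond 0.85. Friction 0.06 N m holds it where it is left.
- lock_slot (a point): Centre of the floor of the lock screw's slot, on the screw axis, 70.5 mm above the table, at local (-25, 0) mm of the comparator. Slot 7 mm wide, 8 mm deep, open at both ends, in a steel head of 31 mm diameter, top 78.5 mm above the table. x axis: along the slot and along the 60 mm tongue, turning with the screw; z up.
- key: Loose key, 92 mm tall, about 0.12 kg, upright in the stand. Origin: centre of the lower edge of its blade; z up. Blade 18 x 3 mm (x, y), z 0 to 12 mm; shank 10 mm round; collar of 38 mm diameter, z 32 to 37 mm; flat black wing handle 44 mm (x) x 12 mm (y), z 58 to 92 mm, to be gripped across its 12 mm. A half turn about z gives the same key.
- key_stand: Fixed aluminium block 60 x 60 x 42 mm with a 26 mm round hole right through its centre. Origin: centre of its underside, on the table. The key hangs in the hole by its collar, its origin then 10 mm above the stand's origin and on its axis; yaw of the key in it is free.
- calculator: Bystander: pocket calculator 118 x 72 x 14 mm behind the comparator; leave alone. Origin: centre of underside.
- ring_gauge: Bystander: steel ring 55 mm in diameter, 18 mm tall, lying to the right of the comparator; leave alone. Origin: centre of underside.
- tweezers: Bystander: tweezers 123 mm long lying to the right; leave alone. Origin: centre of underside.

How it is judged (in metres and radians):
On the way, in this order (a step that is already met when the one before it is completed fails the run):
1. the key's blade is in the slot of the still locked screw (horizontal distance between key and lock_slot below 0.008 m and z of key in the frame of lock_slot below 0.005 m and value of joint lock_screw below 0.5 rad), for 0.1 s.
2. the lock screw has been turned open with the key in its slot (horizontal distance between key and lock_slot below 0.01 m and z of key in the frame of lock_slot below 0.007 m and value of joint lock_screw above 0.85 rad), for 0.1 s.
3. the key is back upright in its stand, let go, the lever still up (horizontal distance between key and key_stand below 0.008 m and z of key in the frame of key_stand below 0.014 m and angle between key's own z axis and vertical below 0.1 rad and contact force between the fingers and key below 0.2 N and value of joint lift_lever below 0.06 rad), for 0.2 s.
4. the lever is held about half way down (value of joint lift_lever between 0.085 and 0.175 rad), for 0.3 s.
At the end, for the whole second after the job is handed in: The robot is still pressing the lever (over 2 N) and it stands still between 0.085 and 0.175 rad; the lock screw is open (over 0.85 rad); the key stands upright in its stand at rest, seated on its collar, within 8 mm of the hole's axis (all of step 4 and velocity of joint lift_lever between -0.05 and 0.05 rad/s and contact force between any of the fingers, the arm and comparator above 2 N and value of joint lock_screw above 0.85 rad and horizontal distance between key and key_stand below 0.008 m and z of key in the frame of key_stand below 0.014 m and angle between key's own z axis and vertical below 0.1 rad and linear speed of key below 0.02 m/s); the arm keeps its last pose, push and grip.
It fails at once if the lever is pushed down to its bottom stop (over 0.24 rad) (value of joint lift_lever above 0.24 rad).
It fails at once if a bystander is moved by more than 20 mm (distance of any of calculator, ring_gauge, tweezers from where it was at the start of the episode above 0.02 m).
It also fails if it takes over 58 s, if anything falls off the work surface, if the arm or the gripper's body presses on something with over 40 N, if the wrist force passes 120 N, or if a joint passes its speed limit or range.

## Working session

There is one attempt and no reset: what is moved stays moved. The work goes in short steps, Python scripts to look and compute and a tool call to move; the robot and the scene stay as the last step left them, time stands still between calls to the robot, and variables do not carry over. Pictures are saved under pics/ and viewed, about 8 in all and at most 12, crops included, and the job is handed in when it is done.

Besides the shell and the picture viewer there is one more tool, called after "Emit:" by a JSON object that holds its "api" and its "payload", one argument or row to a line. play_rows: Moves the arm, as the interface text tells. Its arguments: {"type":"object","properties":{"plan":{"type":"string"}},"required":["plan"]}

```bash
mkdir -p pics; ls
python3 - <<'E'
from workcell import *
import cv2, numpy as np
for n in ("scene","top"):
    d=get_image(n); np.savez(f"{n}0.npz",**d)
    cv2.imwrite(f"pics/{n}0.png",d["pixels"][...,::-1])
    print(n,d["fx"],d["fy"],d["cx"],d["cy"],d["eye"],d["attitude"])
print(get_obs())
E
```

```text
pics
scene 467.2199822536095 467.2199822536095 251.72081957657187 185.49181988244922 [  81.13183159 -702.44863095  916.90230489] [-2.25757105  1.0159499  -0.37613605]
top 498.7860202096039 498.7860202096039 254.84859322451823 184.9165739331269 [ 438.88752916 -227.67888417 1268.38903701] [-2.14637077  2.13264118 -0.16936491]
{'t': 0.1, 'qpos': array([ 1.23497884e+00,  4.23737003e-01,  1.63059063e+00, -1.81575026e-05,
        1.08862437e+00, -1.89893345e-02]), 'qvel': array([-0.00057479, -0.00073696, -0.00204125, -0.00084826, -0.0012785 ,
        0.00121518]), 'joint_torque': array([ 2.75713319e-06, -5.45616460e+01, -2.74323088e+01,  6.45845477e-02,
        1.87723059e-02, -4.38689699e-05]), 'ee_pos': array([194.53120896, 593.43114146, 222.00557638]), 'orientation': array([-4.95545059e-01, -3.10203599e+00,  2.10605214e-03]), 'ft_force': array([1.14903308, 0.05137163, 0.51836541]), 'moment': array([-0.02868611, -0.02825328,  0.00305476]), 'width': 88.27222992403505}
```

View pics/top0.png

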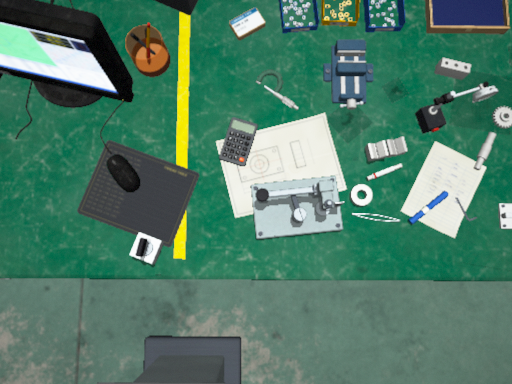

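View pics/scene0.png

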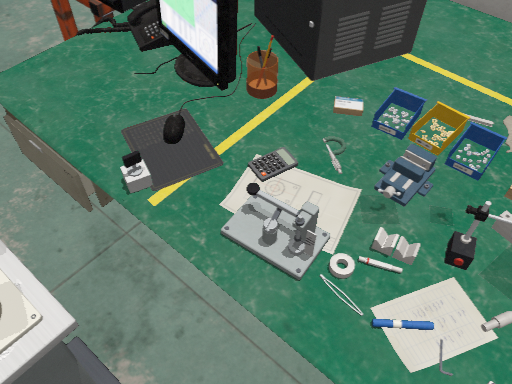

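The top view shows the stand with key at about (145,247), the comparator base at (297,208), the pad at (262,195) and the screw head at (299,214). I'll measure these using the depth data.

```bash
cat > h.py <<'E'
import numpy as np, cv2
from scipy.spatial.transform import Rotation as R
def load(f): return dict(np.load(f))
def cloud(d):
    z=d["range_z"].astype(float); v,u=np.mgrid[:z.shape[0],:z.shape[1]]
    p=np.stack([(u-d["cx"])/d["fx"]*z,(v-d["cy"])/d["fy"]*z,z],-1)
    p=p@R.from_rotvec(d["attitude"]).as_matrix().T+d["eye"]; p[z==0]=np.nan
    return p
def ray(d,u,v,h):
    r=R.from_rotvec(d["attitude"]).as_matrix()@np.array([(u-d["cx"])/d["fx"],(v-d["cy"])/d["fy"],1])
    return d["eye"]+r*(h-d["eye"][2])/r[2]
def proj(d,P):
    c=R.from_rotvec(d["attitude"]).as_matrix().T@(np.asarray(P,float)-d["eye"])
    return np.array([d["fx"]*c[0]/c[2]+d["cx"],d["fy"]*c[1]/c[2]+d["cy"]])
def crop(d,u,v,w,h,k,f):
    c=d["pixels"][v:v+h,u:u+w,::-1]; cv2.imwrite(f,cv2.resize(c,None,fx=k,fy=k,interpolation=cv2.INTER_CUBIC))
E
python3 - <<'E'
from h import *
T=load("top0.npz");S=load("scene0.npz")
for n,d in (("top",T),("scene",S)):
    p=cloud(d); f=p.reshape(-1,3); f=f[~np.isnan(f[:,0])]
    for uv in [(145,247),(297,208),(262,195),(299,214)]:
        if n=="top": print(uv,p[uv[1],uv[0]].round(1))
    C=cloud(T)
    ks=C[247,145];cc=C[225,275]
    def sel(c,r,z0,z1):
        m=(np.hypot(*(f[:,:2]-c[:2]).T)<r)&(f[:,2]>z0)&(f[:,2]<z1); return f[m]
    g=f[(np.hypot(*(f[:,:2]-ks[:2]).T)<200)&(abs(f[:,2])<8)]; print(n,"table z",np.median(g[:,2]))
    for nm,c,r,a,b in (("stand top",ks,60,36,46),("handle",ks,60,80,105),("base",[*C[208,297][:2]],170,12,24),("pad",C[195,262],40,82,98)):
        s=sel(np.array(c),r,a,b)
        if len(s)>4: 
            rc=cv2.minAreaRect(s[:,:2].astype(np.float32)); print(n,nm,len(s),s.mean(0).round(1),np.round(rc[0],1),np.round(rc[1],1),round(rc[2],1))
crop(T,125,230,40,36,10,"pics/a.png"); crop(T,245,170,104,74,6,"pics/b.png")
a=cv2.imread("pics/a.png");b=cv2.imread("pics/b.png")
s=S["pixels"][170:280,215:335,::-1]; s2=S["pixels"][145:195,110:160,::-1]
crop(S,215,170,120,110,5,"pics/c.png"); c=cv2.imread("pics/c.png")
crop(S,110,145,50,50,8,"pics/d.png"); 
cv2.imwrite("pics/ab.png",np.vstack([np.hstack([a[:300],np.zeros((300,224,3),np.uint8)]),b[:300]]) )
E
```

```text
(145, 247) [478.   35.2  62.5]
(297, 208) [ 573.8 -329.8   68.1]
(262, 195) [ 601.9 -244.7   90. ]
(299, 214) [ 558.7 -334.1   73.1]
top table z 1.1170476726836114
top stand top 398 [477.7  38.   42. ] [478.7  40.8] [61.1 59.9] 69.4
top handle 126 [478.5  38.2  97.6] [478.8  39.8] [13.2 43.2] 78.4
top base 3579 [ 577.1 -327.9   17.4] [ 585.3 -336.1] [140.4 324.9] 6.4
top pad 197 [ 605.4 -252.1   88.5] [ 604.1 -255.6] [55.2 29.3] 88.7
scene table z 1.8273897775580963
scene stand top 305 [475.   31.3  42.1] [478.4  38.5] [63.1 60. ] 69.1
scene handle 176 [476.7  36.1  94.3] [478.2  38.1] [15.3 44. ] 73.4
scene base 3664 [ 572.6 -337.1   18.1] [ 584.5 -336.7] [141.5 323.9] 6.2
scene pad 187 [ 603.6 -254.    88.8] [ 602.4 -256.9] [53.1 30.3] 84.8
```

View pics/ab.png

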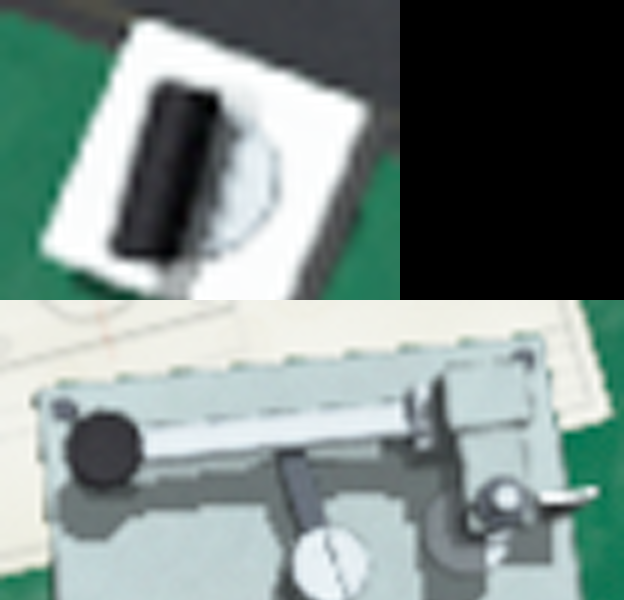

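View pics/c.png

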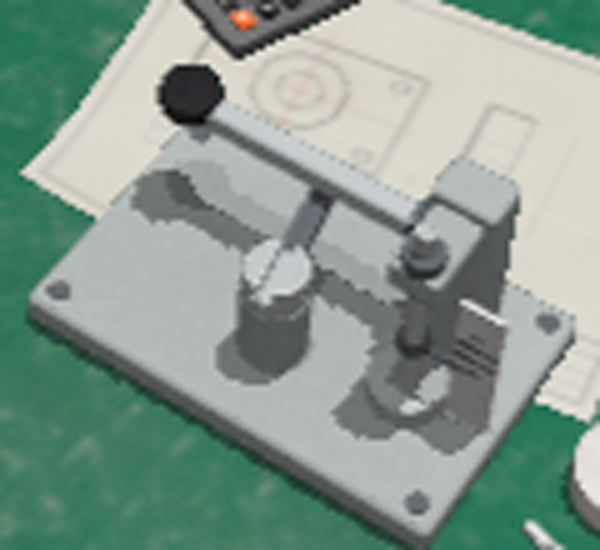

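Crops: the stand is rotated by roughly 20°, with the key in the hole. The screw head centre is at about (330,565) in the crop. The tongue points up-left, under the lever. I'll fit these now.

Run:
```python
from h import *
for n in ("top","scene"):
    d=load(n+"0.npz");p=cloud(d)
    m=((p[...,2]>12)&(p[...,2]<23)&(np.hypot(p[...,0]-577,p[...,1]+330)<135)).astype(np.uint8)
    k,l,st,_=cv2.connectedComponentsWithStats(m); i=1+st[1:,4].argmax()
    s=p[l==i][:,:2].astype(np.float32); (c,wh,a)=cv2.minAreaRect(s); print(n,"base",np.round(c,1),np.round(wh,1),round(a,2))
    yaw=np.deg2rad(a if a<45 else a-90); Ry=np.array([[np.cos(yaw),-np.sin(yaw)],[np.sin(yaw),np.cos(yaw)]])
    print("pred slot",(Ry@[-25,0]+c).round(1),"pad",(Ry@[30,85]+c).round(1))
    q=p.reshape(-1,3); sl=Ry@[-25,0]+c
    for lo,hi in((75,82),):
        h=q[(np.hypot(*(q[:,:2]-sl).T)<25)&(q[:,2]>lo)&(q[:,2]<hi)]
        cc,r=cv2.minEnclosingCircle(h[:,:2].astype(np.float32)); print("head",len(h),np.round(cc,1),r,h[:,2].mean())
    pd=Ry@[30,85]+c
    h=q[(np.hypot(*(q[:,:2]-pd).T)<30)&(q[:,2]>84)&(q[:,2]<94)&(d["pixels"].reshape(-1,3).max(1)<110)]
    cc,r=cv2.minEnclosingCircle(h[:,:2].astype(np.float32)); print("pad",len(h),np.round(cc,1),r)
    # tongue
    rel=(q[:,:2]-sl)@Ry
    t=q[(rel[:,0]>19)&(rel[:,0]<45)&(abs(rel[:,1])<28)&(q[:,2]>30)&(q[:,2]<76)]; tr=(t[:,:2]-sl)@Ry
    print("tongue",len(t),t[:,2].min(),t[:,2].max(),"ang rel",np.median(np.arctan2(tr[:,1],tr[:,0])) if len(t) else None)
```

```text
top base [ 584.8 -331.3] [140.4 219.8] 6.44
pred slot [ 559.9 -334.1] pad [ 605.1 -243.4]
head 89 [ 560.  -333.9] 15.435050964355469 78.38364066511893
pad 118 [ 604.5 -244.5] 15.262598037719727
tongue 58 60.78389147219741 75.75530678424207 ang rel 0.19500773796877208
scene base [ 584.1 -332.9] [141.5 220.5] 6.22
pred slot [ 559.2 -335.6] pad [ 604.7 -245.2]
head 99 [ 560.2 -335.8] 15.965576171875 78.77658785307183
pad 116 [ 605.6 -253.1] 21.318754196166992
tongue 51 63.26773123733699 73.19419634988412 ang rel 0.1892294757534006
```

Both cameras agree on the stand-to-slot displacement, (81.3, −374.5) mm. Next I'll refine the handle yaw and work out the first move.

```bash
cat >> h.py <<'E'
def go(x,y,z,yaw):
    "totals from the measured pose to a tool-down pose: turn first (deg about tool), then shift (cm, in turned axes)"
    from workcell import get_obs
    o=get_obs(); A=R.from_rotvec(o["orientation"]); M=A.as_matrix()
    c,s=np.cos(yaw),np.sin(yaw); B=np.array([[c,s,0],[s,-c,0],[0,0,-1.]])
    cur=np.arctan2(M[1,0],M[0,0])
    print("t",o["t"],"pos",o["ee_pos"].round(1),"yaw",round(cur,4),"tilt",M[:2,2].round(4),"F",o["ft_force"].round(1),"w",round(o["width"],1),"q",o["qpos"].round(2))
    print("turn",np.rad2deg((A.inv()*R.from_matrix(B)).as_rotvec()).round(2),"shift",(B.T@(np.array([x,y,z])-o["ee_pos"])/10).round(2),"| unturned shift",(M.T@(np.array([x,y,z])-o["ee_pos"])/10).round(2))
E
python3 - <<'E'
from h import *
for n in ("top","scene"):
    d=load(n+"0.npz");p=cloud(d).reshape(-1,3)
    for zl in (90,96,99):
        s=p[(np.hypot(p[:,0]-478.5,p[:,1]-39)<40)&(p[:,2]>zl)&(p[:,2]<108)][:,:2]
        e=np.linalg.svd(s-s.mean(0))[2][0]; print(n,zl,len(s),s.mean(0).round(1),cv2.minAreaRect(s.astype(np.float32)),"yaw",np.arctan(e[1]/e[0]))
go(478.5,39.5,200,-0.22)
E
```

```text
top 90 114 [478.7  38.9] ((478.8375244140625, 39.83802795410156), (13.17849349975586, 43.17143630981445), 78.35337829589844) yaw -0.22169687091655702
top 96 100 [478.8  39.5] ((478.8576354980469, 39.93559265136719), (12.979300498962402, 43.17143630981445), 78.35337829589844) yaw -0.2178175687379404
top 99 77 [479.5  39.5] ((478.5689697265625, 39.832923889160156), (11.291082382202148, 42.668296813964844), 78.08177185058594) yaw -0.22740731215651866
scene 90 121 [477.3  36.7] ((478.3523254394531, 38.787132263183594), (15.296136856079102, 43.893165588378906), 76.91799926757812) yaw -0.22759511621950373
scene 96 89 [477.8  37.4] ((478.3523254394531, 38.787132263183594), (15.296136856079102, 43.893165588378906), 76.91799926757812) yaw -0.22588393415012997
scene 99 73 [477.7  38.1] ((478.3523254394531, 38.787132263183594), (15.296136856079102, 43.893165588378906), 76.91799926757812) yaw -0.2249186633739957
t 0.1 pos [194.5 593.4 222. ] yaw 2.8248 tilt [-0.0004 -0.0013] F [1.1 0.1 0.5] w 88.3 q [ 1.23  0.42  1.63 -0.    1.09 -0.02]
turn [-1.0000e-02  1.2000e-01  1.7445e+02] shift [39.8  47.86  2.2 ] | unturned shift [-44.24 -43.79   2.26]
```

Emit:
{"api": "play_rows", "payload": {
  "plan": "8.7 -2.2 -2.2 0 0 0 0;8.7 -4 -4 0 0 0 0;8.7 -4 -4 0 0 0 0;8.7 -4 -4 0 0 0 0;8.7 -4 -4 0 0 0 0;8.7 -4 -4 0 0 0 0;8.7 -4 -4 0 0 0 0;8.7 -4 -4 0 0 0 0;8.7 -4 -4 0 0 0 0;8.7 -4 -4 0 0 0 0;8.7 -4 -4 0 0 0 0;8.7 -2 -1.6 0 0 0 0;8.7 0 0 0 0 0 10;8.7 0 0 0 0 0 10;8.7 0 0 0 0 0 10;8.7 0 0 0 0 0 10;8.7 0 0 0 0 0 10;8.7 0 0 0 0 0 10;8.7 0 0 0 0 0 10;8.7 0 0 0 0 0 10"
}}

```text
t: 2.6
ee_pos: [477.9, 40.0, 222.4]
orientation: [-2.379, -2.051, 0.001]
ft_force: [0.3, 0.2, -0.5]
width: 87.0
```

Emit:
{"api": "play_rows", "payload": {
  "plan": "8.7 0 0 0 0 0 10;8.7 0 0 0 0 0 10;8.7 0 0 0 0 0 10;8.7 0 0 0 0 0 10;8.7 0 0 0 0 0 10;8.7 0 0 0 0 0 10;8.7 0 0 0 0 0 10;8.7 0 0 0 0 0 10;8.7 0 0 0 0 0 10;8.7 0 0 0 0 0 4.5;8.7 0 0 0 0 0 0;8.7 0 0 0 0 0 0"
}}

```text
t: 4.1
ee_pos: [478.1, 40.0, 222.6]
orientation: [3.123, -0.344, -0.0]
ft_force: [-0.7, 0.5, 0.2]
width: 87.2
```

```bash
python3 -c "
from h import *
go(478.5,39.5,67,-.225)"
```

```text
t 4.1 pos [478.1  40.  222.6] yaw -0.2193 tilt [-0.0003 -0.    ] F [-0.7  0.5  0.2] w 87.2 q [0.06 0.21 1.94 0.   0.99 1.85]
turn [0.   0.02 0.33] shift [ 0.05  0.04 15.56] | unturned shift [ 0.05  0.04 15.56]
```

Emit:
{"api": "play_rows", "payload": {
  "plan": "8.7 0.05 0.05 4 0 0 0.3;8.7 0 0 4 0 0 0;8.7 0 0 4 0 0 0;8.7 0 0 2 0 0 0;8.7 0 0 1.5 0 0 0;8.7 0 0 0 0 0 0;4 0 0 0 0 0 0;3 0 0 0 0 0 0;2 0 0 0 0 0 0;0 0 0 0 0 0 0;0 0 0 0 0 0 0;0 0 0 0 0 0 0;0 0 0 0 0 0 0;0 0 0 0 0 0 0;0 0 0 0 0 0 0;0 0 0 0 0 0 0"
}}

```text
t: 6.1
ee_pos: [478.5, 39.4, 67.6]
orientation: [3.121, -0.354, -0.0]
ft_force: [-0.8, -1.3, -1.8]
width: 11.7
```

```bash
python3 -c "
from h import *
go(478.5,39.5,167,-.225)"
```

```text
t 6.1 pos [478.5  39.4  67.6] yaw -0.226 tilt [-0.0002 -0.    ] F [-0.8 -1.3 -1.8] w 11.7 q [ 0.06  0.47  2.04 -0.    0.63  1.85]
turn [ 0.    0.01 -0.06] shift [-0.01 -0.01 -9.94] | unturned shift [-0.01 -0.01 -9.94]
```

Emit:
{"api": "play_rows", "payload": {
  "plan": "0 0 0 -1 0 0 0;0 0 0 -3 0 0 0;0 0 0 -3.2 0 0 0;0 0 0 -3 0 0 0;0 0 0 -1 0 0 0;0 0.8 1.7 0 0 0 0;0 1.6 3.5 0 0 0 0;0 2 4 0 0 0 0;0 2 4 0 0 0 0;0 2 4 0 0 0 0;0 2 4 0 0 0 0;0 2 4 0 0 0 0;0 2 4 0 0 0 0;0 1.4 3.5 0 0 0 0;0 0.5 1.95 0 0 0 0;0 0 0 0 0 0 -7.5;0 0 0 0 0 0 -7.5;0 0 0 0 0 0 -7.5;0 0 0 0 0 0 -7.6;0 0 0 0 0 0 0"
}}

```text
t: 8.6
ee_pos: [559.3, -334.0, 179.1]
orientation: [-3.106, -0.467, 0.002]
ft_force: [0.8, -0.3, -1.7]
width: 12.1
```

Run:
```python
from h import *
go(559.8,-335.1,137,.30)
from workcell import *
for n in("top","scene"):
    d=get_image(n); np.savez(n+"1.npz",**d)
    print(n,proj(d,(560,-335,100)))
d=load("top1.npz");crop(d,250,160,100,75,4,"pics/e.png")
e=cv2.imread("pics/e.png"); S=load("scene1.npz"); crop(S,215,150,100,100,4,"pics/f.png"); f=cv2.imread("pics/f.png")
cv2.imwrite("pics/g.png",np.hstack([e,f[:300]]))
```

```text
t 8.6 pos [ 559.3 -334.   179.1] yaw 0.2985 tilt [-0.0011  0.0009] F [ 0.8 -0.3 -1.7] w 12.1 q [-0.56  0.51  1.6   0.    1.03  0.72]
turn [-0.07  0.05 -0.09] shift [0.01 0.12 4.21] | unturned shift [0.02 0.12 4.21]
top [300.3753802 212.3320503]
scene [270.03751859 217.27811616]
```

View pics/g.png

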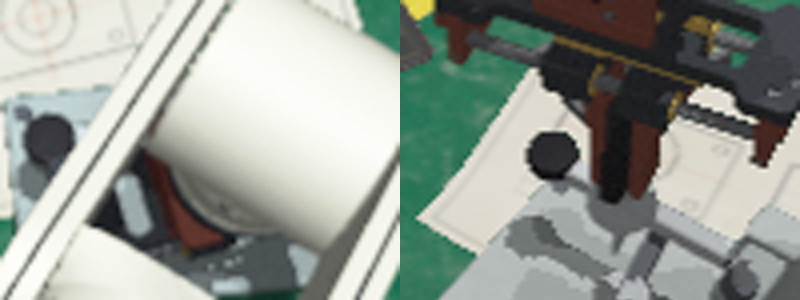

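Scene crop: the key is held upright above the screw, with the collar at about (620,210). I'll descend into the slot.

Emit:
{"api": "play_rows", "payload": {
  "plan": "0 0 0.12 1.5 0 0 0;0 0 0 1.5 0 0 0;0 0 0 0.6 0 0 0;0 0 0 0.4 0 0 0;0 0 0 0.3 0 0 0;0 0 0 0.3 0 0 0;0 0 0 0.3 0 0 0;0 0 0 0 0 0 0;0 0 0 0 0 0 0"
}}

```text
t: 9.82
ee_pos: [560.2, -336.0, 130.8]
orientation: [3.106, 0.468, 0.0]
ft_force: [0.5, 0.4, -1.5]
width: 11.8
```

Run:
```python
from h import *
go(559.8,-335.1,130,.30)
from workcell import *
print(get_obs()["moment"])
S=get_image("scene"); crop(S,215,160,100,75,6,"pics/i.png")
```

```text
t 9.825 pos [ 560.2 -336.   130.8] yaw 0.2993 tilt [ 0.0002 -0.0001] F [ 0.5  0.4 -1.5] w 11.8 q [-0.56  0.57  1.62 -0.    0.95  0.71]
turn [ 0.01 -0.01 -0.04] shift [-0.02 -0.1   0.08] | unturned shift [-0.02 -0.1   0.08]
[-0.00630626  0.11795064 -0.01683797]
```

View pics/i.png

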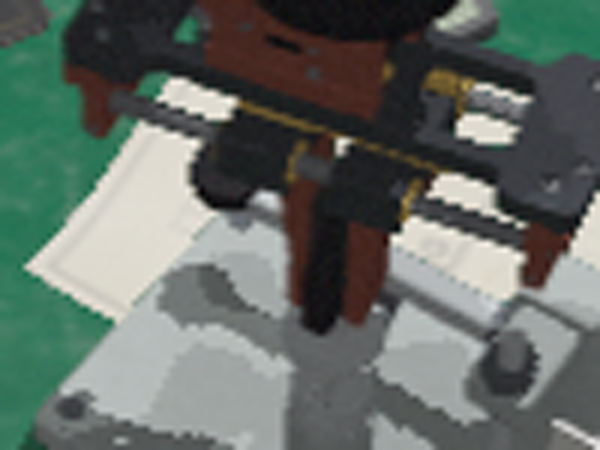

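No contact force with the blade tip 5 mm below the head's top, so the blade is in the slot. Turning anticlockwise.

Emit:
{"api": "play_rows", "payload": {
  "plan": "0 0 -0.1 0.1 0 0 0;0 0 0 0 0 0 0;0 0 0 0 0 0 -4;0 0 0 0 0 0 -6;0 0 0 0 0 0 -6;0 0 0 0 0 0 -6;0 0 0 0 0 0 -6;0 0 0 0 0 0 -6;0 0 0 0 0 0 -6;0 0 0 0 0 0 -6;0 0 0 0 0 0 -6;0 0 0 0 0 0 -6;0 0 0 0 0 0 -4;0 0 0 0 0 0 -2;0 0 0 0 0 0 0;0 0 0 0 0 0 0"
}}

```text
t: 11.88
ee_pos: [560.2, -335.4, 129.9]
orientation: [2.386, 2.042, 0.0]
ft_force: [0.9, -3.0, -3.0]
width: 11.7
```

Run:
```python
from h import *
go(559.8,-335.1,130,1.45)
from workcell import *
print(get_obs()["moment"])
d=get_image("top"); np.savez("top2.npz",**d); p=cloud(d).reshape(-1,3)
d2=get_image("scene"); np.savez("scene2.npz",**d2); p2=cloud(d2).reshape(-1,3)
c,s=np.cos(.111),np.sin(.111); Ry=np.array([[c,-s],[s,c]])
for q in(p,p2):
    r=(q[:,:2]-[560,-334.8])@Ry; rad=np.hypot(*r.T)
    m=(rad>22)&(rad<58)&(q[:,2]>58)&(q[:,2]<77)&(r[:,0]<44)
    a=np.arctan2(r[m,1],r[m,0]); print(m.sum(),np.histogram(a,np.arange(-3.2,3.3,.2)))
```

```text
t 11.875 pos [ 560.2 -335.4  129.9] yaw 1.4155 tilt [ 0.0008 -0.0007] F [ 0.9 -3.  -3. ] w 11.7 q [-0.56  0.57  1.62 -0.    0.94 -0.4 ]
turn [ 0.05  0.04 -1.98] shift [ 0.02 -0.04 -0.01] | unturned shift [ 0.02 -0.05 -0.01]
[-0.76168793 -0.2862857  -0.05119722]
48 (array([ 0,  0,  0,  0,  0,  0,  0,  0,  0,  0,  0,  0,  0,  0,  0,  0,  0,
        0,  0,  0, 16, 30,  2,  0,  0,  0,  0,  0,  0,  0,  0,  0]), array([-3.20000000e+00, -3.00000000e+00, -2.80000000e+00, -2.60000000e+00,
       -2.40000000e+00, -2.20000000e+00, -2.00000000e+00, -1.80000000e+00,
       -1.60000000e+00, -1.40000000e+00, -1.20000000e+00, -1.00000000e+00,
       -8.00000000e-01, -6.00000000e-01, -4.00000000e-01, -2.00000000e-01,
        2.66453526e-15,  2.00000000e-01,  4.00000000e-01,  6.00000000e-01,
        8.00000000e-01,  1.00000000e+00,  1.20000000e+00,  1.40000000e+00,
        1.60000000e+00,  1.80000000e+00,  2.00000000e+00,  2.20000000e+00,
        2.40000000e+00,  2.60000000e+00,  2.80000000e+00,  3.00000000e+00,
        3.20000000e+00]))
40 (array([ 0,  0,  0,  0,  0,  0,  0,  0,  0,  0,  0,  0,  0,  0,  0,  0,  0,
        0,  0,  0,  7, 32,  1,  0,  0,  0,  0,  0,  0,  0,  0,  0]), array([-3.20000000e+00, -3.00000000e+00, -2.80000000e+00, -2.60000000e+00,
       -2.40000000e+00, -2.20000000e+00, -2.00000000e+00, -1.80000000e+00,
       -1.60000000e+00, -1.40000000e+00, -1.20000000e+00, -1.00000000e+00,
       -8.00000000e-01, -6.00000000e-01, -4.00000000e-01, -2.00000000e-01,
        2.66453526e-15,  2.00000000e-01,  4.00000000e-01,  6.00000000e-01,
        8.00000000e-01,  1.00000000e+00,  1.20000000e+00,  1.40000000e+00,
        1.60000000e+00,  1.80000000e+00,  2.00000000e+00,  2.20000000e+00,
        2.40000000e+00,  2.60000000e+00,  2.80000000e+00,  3.00000000e+00,
        3.20000000e+00]))
```

The tongue is at about 1.05 rad. I'll turn a bit further to the stop, ease off within the slack, and lift.

Emit:
{"api": "play_rows", "payload": {
  "plan": "0 0 0 0 0 0 -2;0 0 0 0 0 0 -2;0 0 0 0 0 0 -1;0 0 0 0 0 0 0;0 0 0 0 0 0 4;0 0 0 0 0 0 6;0 0 0 0 0 0 0;0 0 0 -0.3 0 0 0;0 0 0 -0.6 0 0 0;0 0 0 -1.2 0 0 0;0 0 0 -2 0 0 0;0 0 0 -1.5 0 0 0;0 0 0 0 0 0 0"
}}

```text
t: 13.6
ee_pos: [560.8, -335.6, 188.0]
orientation: [2.47, 1.935, 0.002]
ft_force: [-0.5, 0.0, -1.6]
width: 12.0
```

Run:
```python
from h import *
go(478.5,39.4,180,-0.226)
from workcell import *
c,s=np.cos(.111),np.sin(.111); Ry=np.array([[c,-s],[s,c]])
for n in("top","scene"):
    d=get_image(n); np.savez(n+"3.npz",**d); q=cloud(d).reshape(-1,3)
    r=(q[:,:2]-[560,-334.8])@Ry; rad=np.hypot(*r.T)
    m=(rad>22)&(rad<58)&(q[:,2]>58)&(q[:,2]<77)&(r[:,0]<44)
    a=np.arctan2(r[m,1],r[m,0]); print(n,m.sum(),np.percentile(a,[10,50,90]))
crop(d,225,140,90,80,7,"pics/k.png")
```

```text
t 13.6 pos [ 560.8 -335.6  188. ] yaw 1.3291 tilt [ 0.0032 -0.002 ] F [-0.5  0.  -1.6] w 12.0 q [-0.56  0.5   1.59  0.    1.05 -0.32]
turn [ 0.21 -0.11 89.1 ] shift [-16.43 -34.71   0.8 ] | unturned shift [ 34.44 -16.98   0.7 ]
top 59 [1.01094766 1.13180528 1.25556941]
scene 81 [1.00483754 1.15894727 1.26299684]
```

View pics/k.png

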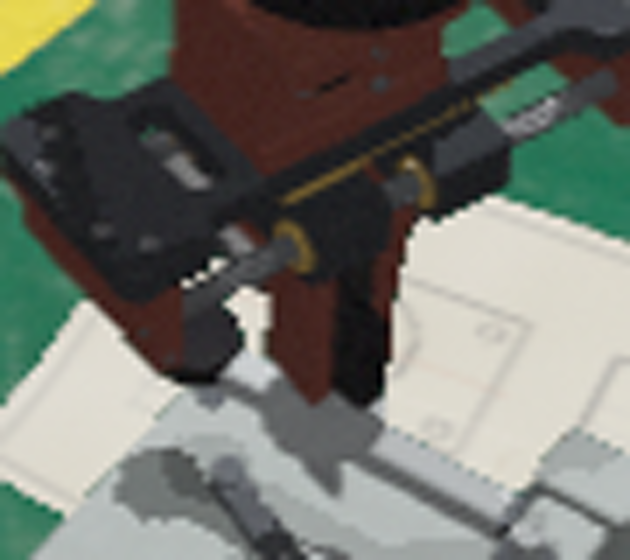

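The screw is at about 1.14 rad (stop 1.15), and the key hangs straight in the jaws. Returning to the stand; the key's yaw is free there, so I won't turn back.

Emit:
{"api": "play_rows", "payload": {
  "plan": "0 1.6 -0.8 0 0 0 0;0 3 -1.5 0 0 0 0;0 4 -2 0 0 0 0;0 4 -2 0 0 0 0;0 4 -2 0 0 0 0;0 4 -2 0 0 0 0;0 4 -2 0 0 0 0;0 4 -2 0 0 0 0;0 3.6 -1.7 0 0 0 0;0 2 -0.9 0 0 0 0;0 0.24 -0.08 0 0 0 0;0 0 0 3 0 0 0;0 0 0 1 0 0 0;0 0 0 0 0 0 0;0 0 0 0 0 0 0"
}}

```text
t: 15.58
ee_pos: [477.9, 39.7, 146.2]
orientation: [2.473, 1.936, 0.001]
ft_force: [0.4, -0.4, -1.9]
width: 11.7
```

Run:
```python
from h import *
go(478.5,39.4,69,1.329)
from workcell import *
d=get_image("scene"); print(proj(d,(478.5,39.5,42)),proj(d,(478.5,39.5,90)))
crop(d,90,110,80,80,7,"pics/l.png")
```

```text
t 15.575 pos [477.9  39.7 146.2] yaw 1.3285 tilt [0.0007 0.    ] F [ 0.4 -0.4 -1.9] w 11.7 q [ 0.06  0.33  2.   -0.    0.81  0.3 ]
turn [ 0.04 -0.01 -0.03] shift [-0.02  0.07  7.72] | unturned shift [-0.02  0.06  7.72]
[134.62438758 170.85276158] [130.918742   157.66838122]
```

View pics/l.png

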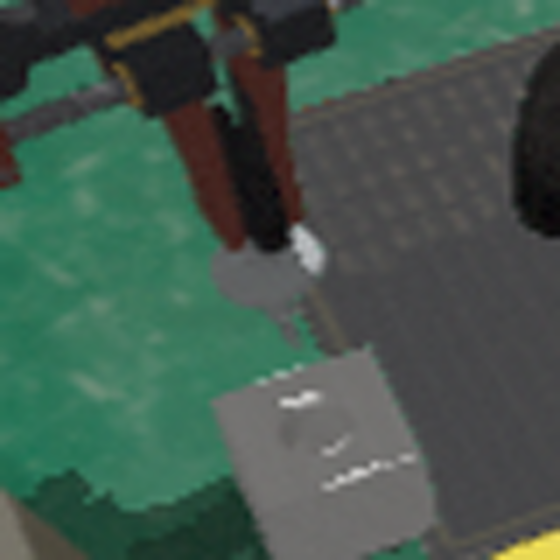

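The key hangs above the hole (crop about (315,430)). I'll lower it, then release if the force is low.

Emit:
{"api": "play_rows", "payload": {
  "plan": "0 0 0.06 1.5 0 0 0;0 0 0 2 0 0 0;0 0 0 2 0 0 0;0 0 0 1 0 0 0;0 0 0 0.6 0 0 0;0 0 0 0.4 0 0 0;0 0 0 0.2 0 0 0;0 0 0 0.1 0 0 0;0 0 0 0 0 0 0"
}}

```text
t: 16.75
ee_pos: [478.2, 39.9, 67.9]
orientation: [2.473, 1.937, 0.001]
ft_force: [0.6, 0.2, -1.2]
width: 12.0
```

```bash
python3 -c "
from h import *
go(478.5,39.4,67.6,1.329)"
```

```text
t 16.75 pos [478.2  39.9  67.9] yaw 1.329 tilt [0.0004 0.    ] F [ 0.6  0.2 -1.2] w 12.0 q [ 0.06  0.47  2.04 -0.    0.63  0.3 ]
turn [ 0.02 -0.01 -0.  ] shift [-0.04  0.04  0.03] | unturned shift [-0.04  0.04  0.03]
```

Emit:
{"api": "play_rows", "payload": {
  "plan": "1.4 0 0 0.02 0 0 0;2 0 0 0 0 0 0;4 0 0 0 0 0 0;6 0 0 0 0 0 0;6 0 0 0 0 0 0;6 0 0 0 0 0 0;6 0 0 -1 0 0 0;6 0 0 -3 0 0 0;6 0 0 -4 0 0 0;6 0 0 -4 0 0 0;6 0 0 -2 0 0 0;3 0 0 0 0 0 0"
}}

```text
t: 18.25
ee_pos: [479.1, 40.0, 209.4]
orientation: [2.471, 1.936, 0.005]
ft_force: [-0.9, -0.5, 0.2]
width: 53.2
```

Run:
```python
from h import *
go(604.9,-244.5,150,1.329)
from workcell import *
for n in("top","scene"):
    d=get_image(n); np.savez(n+"4.npz",**d); p=cloud(d).reshape(-1,3)
    s=p[(np.hypot(p[:,0]-478.5,p[:,1]-39)<45)&(p[:,2]>85)&(p[:,2]<106)]
    s0=p[(np.hypot(p[:,0]-478.5,p[:,1]-39)<45)&(p[:,2]>36)&(p[:,2]<45)]
    print(n,len(s)); 
    if len(s)>4: print(cv2.minAreaRect(s[:,:2].astype(np.float32)),s[:,2].max())
    if len(s0)>4: print("stand",cv2.minAreaRect(s0[:,:2].astype(np.float32)))
crop(d,90,110,80,80,7,"pics/m.png")
```

```text
t 18.25 pos [479.1  40.  209.4] yaw 1.3291 tilt [0.0042 0.0002] F [-0.9 -0.5  0.2] w 53.2 q [ 0.06  0.23  1.96 -0.    0.95  0.3 ]
turn [ 0.23 -0.07  0.  ] shift [-24.61  19.02   5.94] | unturned shift [-24.61  19.     5.99]
top 102
((478.1988220214844, 41.82610321044922), (42.98951721191406, 11.816427230834961), 75.91343688964844) 105.4715885378057
stand ((478.70733642578125, 40.87030029296875), (60.649559020996094, 59.80586242675781), 69.03331756591797)
scene 101
((478.47894287109375, 41.11597442626953), (47.22353744506836, 12.791640281677246), 77.604736328125) 105.59730729049079
stand ((478.58612060546875, 39.33500289916992), (64.96324157714844, 59.88688278198242), 68.80269622802734)
```

View pics/m.png

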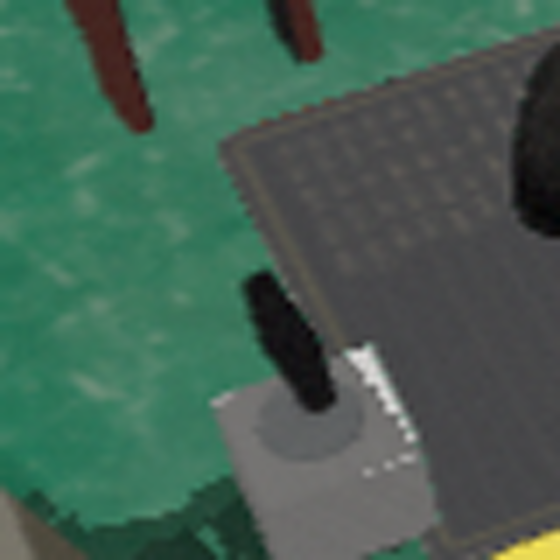

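The key is seated in the stand and within about 2 mm of its axis. Next I'll move above the pad with the fingers shut.

Emit:
{"api": "play_rows", "payload": {
  "plan": "0 -1.6 1.2 0 0 0 0;0 -3 2.3 0 0 0 0;0 -4 3.1 0 0 0 0;0 -4 3.1 0 0 0 0;0 -4 3.1 0 0 0 0;0 -4 3.1 0 0 0 0;0 -3 2.3 0 0 0 0;0 -1 0.8 0 0 0 0;0 0 0 3 0 0 0;0 0 0 4 0 0 0;0 0 0 2.5 0 0 0;0 0 0 1 0 0 0;0 0 0 0 0 0 0;0 0 0 0 0 0 0"
}}

```text
t: 20.1
ee_pos: [604.3, -244.5, 103.6]
orientation: [2.472, 1.937, 0.001]
ft_force: [0.6, -0.4, 0.4]
width: 0.4
```

Run:
```python
from h import *
go(604.9,-244.5,73,1.329)
for n in("top0","top4","scene0","scene4"):
    p=cloud(load(n+".npz")).reshape(-1,3); s=p[(np.hypot(p[:,0]-478.5,p[:,1]-39)<45)&(p[:,2]>93)&(p[:,2]<108)]; print(n,len(s),np.median(s[:,2]),s[:,2].max())
```

```text
t 20.1 pos [ 604.3 -244.5  103.6] yaw 1.3292 tilt [ 0.0015 -0.0006] F [ 0.6 -0.4  0.4] w 0.4 q [-0.4   0.6   1.64  0.    0.9  -0.16]
turn [0.09 0.01 0.01] shift [0.02 0.06 3.06] | unturned shift [0.02 0.05 3.06]
top0 107 100.75259026325693 106.30734451950457
top4 97 100.75823070745469 105.4715885378057
scene0 105 100.7818673051745 106.11260796203351
scene4 83 101.39564595267154 105.59730729049079
```

The key's height is the same as at the start, so it is seated. Pressing slowly now, first about 11 mm into the lever's travel.

Emit:
{"api": "play_rows", "payload": {
  "plan": "0 0 0.05 0.6 0 0 0;0 0 0 0.5 0 0 0;0 0 0 0.4 0 0 0;0 0 0 0.3 0 0 0;0 0 0 0.3 0 0 0;0 0 0 0.3 0 0 0;0 0 0 0 0 0 0;0 0 0 0 0 0 0"
}}

```text
t: 21.1
ee_pos: [604.3, -244.4, 78.9]
orientation: [2.473, 1.937, 0.0]
ft_force: [-0.7, 1.9, 4.9]
width: 0.4
```

```bash
python3 -c "
from h import *
go(604.9,-244.5,74,1.329)"
```

```text
t 21.1 pos [ 604.3 -244.4   78.9] yaw 1.329 tilt [0.0003 0.0002] F [-0.7  1.9  4.9] w 0.4 q [-0.4   0.64  1.65  0.    0.86 -0.16]
turn [ 0.01 -0.01  0.  ] shift [0.01 0.06 0.49] | unturned shift [0.01 0.06 0.49]
```

Emit:
{"api": "play_rows", "payload": {
  "plan": "0 0 0 0.3 0 0 0;0 0 0 0.2 0 0 0;0 0 0 0 0 0 0;0 0 0 0 0 0 0;0 0 0 0 0 0 0;0 0 0 0 0 0 0"
}}

```text
t: 21.85
ee_pos: [604.3, -244.5, 74.1]
orientation: [2.473, 1.937, 0.001]
ft_force: [-2.1, 2.5, 7.2]
width: 0.6
```

Run:
```python
from h import *
from workcell import *
for n in("scene","top"):
    d=get_image(n); np.savez(n+"5.npz",**d); p=cloud(d).reshape(-1,3)
    c,s=np.cos(.111),np.sin(.111); Ry=np.array([[c,-s],[s,c]])
    r=(p[:,:2]-[584.5,-332])@Ry; m=(abs(r[:,0]-30)<5)&(r[:,1]>-25)&(r[:,1]<65)&(p[:,2]>60)&(p[:,2]<100)
    z=p[m,2]; y=r[m,1]; print(n,m.sum(),"slope",np.polyfit(y,z,1))
    q=cloud(load(n+"0.npz")).reshape(-1,3); r0=(q[:,:2]-[584.5,-332])@Ry; m=(abs(r0[:,0]-30)<5)&(r0[:,1]>-25)&(r0[:,1]<65)&(q[:,2]>60)&(q[:,2]<100)
    print("rest slope",np.polyfit(r0[m,1],q[m,2],1))
go(604.9,-244.5,74,1.329)
d=load("scene5.npz"); crop(d,275,195,60,70,8,"pics/n.png")
```

```text
scene 138 slope [-0.1316438  81.10788496]
rest slope [2.43072405e-02 8.57879031e+01]
top 63 slope [-0.14104071 80.30915504]
rest slope [3.47121699e-04 8.67748037e+01]
t 21.95 pos [ 604.3 -244.5   74.1] yaw 1.329 tilt [ 0.0004 -0.    ] F [-0.9  2.   6.4] w 1.0 q [-0.4   0.65  1.65  0.    0.85 -0.16]
turn [ 0.02 -0.    0.  ] shift [0.02 0.06 0.01] | unturned shift [0.02 0.06 0.01]
```

View pics/n.png

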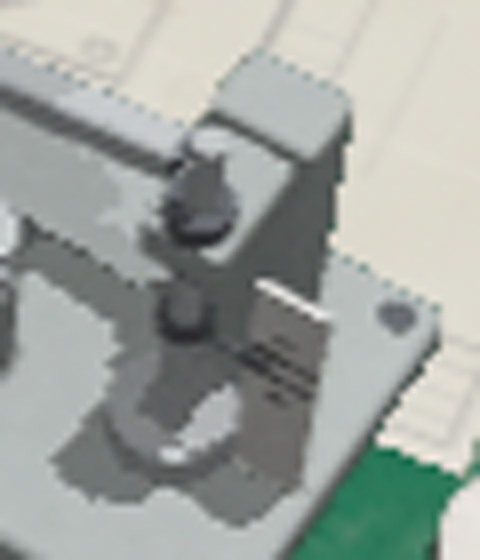

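The lever angle is about 0.135 rad by depth slope and the force 6.4–7 N, which matches half travel. The pointer tip, at about (225,345), is at the level of the scale lines. Handing in.

```bash
python3 -c "
from workcell import *
print(close_job())"
```

```text
the job is handed in; nothing more can be done
None
```

I turned the lock screw open with the key, put the key back in its stand, and handed the job in while holding the lever about half way down. The hand-in reports no verdict, so these are my own last checks:

- **Lock screw:** the tongue stood at about 1.13–1.16 rad (stop 1.15) after the key was lifted out. I did not measure it again after that.
- **Key:** back on its collar, with its top at the same height as at the start. It is about 1–2 mm off the stand's axis, and I opened the fingers and lifted them well clear.
- **Lever:** two camera depth fits gave slopes of about 0.13 and 0.14 rad, inside the 0.085–0.175 range. The push was 6.4–7.2 N, against 6.5 N expected half way. The pointer looked level with the long lines, but the image is coarse, so the angle is the better evidence.
- **Time:** about 22 s of the 58 s allowed.
- **Disagreements:** the two cameras differed by up to about 2 mm in y. For the pad they differed by about 9 mm in y, so I used the top camera and the base fit there.
- **Bystanders:** I did not measure them again. The arm did not go near them.

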